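# Fold down the galley cabinet's plating shelf and set out the red sauce

## Robot

A 6-joint arm with a two-finger parallel gripper is mounted at the origin on the work surface. World frame = base frame: x ahead of the robot, y to its left, z up, the work surface at z = 0. Lengths are in m, angles in degrees, forces in N, time in s.
With the tool pointing down it reaches from about 0.4 to 0.825 m from the base axis. Payload 7 kg.
Tool frame: the origin (TCP) lies midway between the tips of the shut fingers; the grasp point (between the pads) lies 19 mm behind it (grip_depth is the distance from the TCP to the grasp point, in m); z points along the fingers, y is the direction in which the jaws open and shut (so a half turn about z gives the same grasp; the last joint's range is limited). The gripper opens to 88 mm and grips with 3 to 60 N. Pads are 19 mm wide; open, the fingers measure 130 mm over their backs; the gripper's body (78 mm by 193 mm) begins 47 mm behind the grasp point.
Start: joints at [93.398, 20.546, 0.682, 0, -70.136, -16.507], TCP at [0.153, 0.657, 0.227] pointing down, gripper open.
Joint ranges: [-176.03, 176.03], [-82.01, 121.73], [-58.28, 71.71], [-173.87, 95.51], [-174.79, -0.11], [-173.66, 173.66]. Speed limits (degrees/s): [136.94, 136.94, 172.46, 180, 180, 180].

## Interface

Orientations are given as [roll, pitch, yaw] about the fixed x, y, z axes, in that order (R = Rz(yaw) Ry(pitch) Rx(roll)).
In Python, from plant import * gives the robot as it stands.
- The arm moves only by the shell command python3 -m inch 'ROWS'. ROWS is JSON, a list of rows, each an object of numbers: "ax", "ay", "az": the turn, a rotation vector about the tool's x, y, z in degrees; "dx", "dy", "dz": the shift along the tool's x, y, z in mm; "fingers": the finger opening in mm, from 0 to 87.6. In form: [{"ax": .., "ay": .., "az": .., "dx": .., "dy": .., "dz": .., "fingers": ..}, ...]. A call has 1 to 8 rows; each row is the pose to reach, as a shift and turn from the pose commanded when the call began, along the tool's axes at that moment; what a row does not reach only later rows make up. A row lasts 1/8 s, in which the tool goes at most 62.5 mm and 10.7 degrees, less where a joint would pass 70% of its speed; a pose out of reach is approached as far as the arm can. A call with a gripper value outside its range is refused whole. The fingers move at their own pace and stop on an object; the grip force is fixed at half the most. Time passes only in rows, so rows that repeat a pose let the fingers close. It gives the time, the measured TCP pose, the force and the opening at its end, in the units of the state.
- get_obs(): the state, without advancing time (a new reading comes with each control period).
- snapshot(name): name is "scene" or "top"; returns a dict with "image" (480x640x3 uint8, red, green, blue), "fx", "fy", "cx", "cy" (pixels), "k1" (the pictures are not rectified: a ray, as slopes to the right and down, at radius r is drawn at 1 + k1 r^2 times it, then the intrinsics apply), "rvec" (rotation vector, rad) and "tvec" (3), from world to camera coordinates, as OpenCV has them. Camera axes: x right, y down, z forward; pixel columns grow to the right and rows downward; lengths in m; the calibration is good to about 2 mm. A picture is of the moment at which its call begins. There is no depth.
- close_job(): hands the job in, once; it reports no verdict.
Trained networks look in the newest picture that a camera, given by its name, has taken for a name from the list of things; names that differ only in an ending like _2 or _b are one class to them, and where a whole thing is asked for, a point or a joint stands for the part that bears it (a point fixed in the world has none). Each returns a list of dicts, best first, with "score" (0 to 1); they miss things now and then, are a little off and sometimes report something else, mostly with a low value. They report only what shows in the picture. A call takes as long as a camera call. They do not tell look-alikes from the thing itself.
- search_frame(target, camera): "bbox" ([centre column, centre row, width, height] in pixels, round what is visible of it).
- trace(target, camera): "mask" (480x640 bool, what is visible of it) and "bbox" ([centre column, centre row, width, height] in pixels, round what is visible of it).
- landmark_of(target, camera): "position" ([column, row] in pixels: a listed point, or the origin of a listed thing).
The state is a dict: "clock": time; "joint_pos": joint angles; "qvel": joint speeds; "tau": joint torques, N m; "tool_pos": TCP position; "orientation": TCP orientation; "force": force on the tool from outside, world axes, zero at the start; "moment": the same for the moment, N m; "opening": finger opening in m.
Only numpy, scipy, OpenCV 4.12 (cv2) and the standard library are available. Lean on these libraries where they do the work, as an engineer would, in place of code of your own. Each camera call takes 0.05 s, during which the arm holds its last target.

## Task

Set up the plating shelf on the small galley cabinet: open the flap and lower it gently until it lies level on its two support slides, but pull both slides all the way out before you let the flap down. Finish by setting the red sauce bottle down upright on the lowered flap, behind its rail, and leave the other bottles and the pot where they are.

Things in the scene. Friction and masses are not known exactly. Their poses are not given: they have to be found in the camera images.
- flap_hinge (a point): Middle of the flap's hinge line, 105 mm above the counter, on the small white galley cabinet (420 mm wide, 286 deep, 262 high). Axes: x horizontal into the cabinet, y along the hinge, z up; its yaw is the cabinet's. Below the hinge the front stands 36 mm ahead of it, its ledge 89 mm high. The shut flap slants back from it to the cabinet's top edge, 83 mm behind, 248 mm high.
- flap (a joint): Brown wooden drop front, 420 mm wide, 165 mm hinge to free edge, 16 thick, 0.5 kg. Rad: 0 = shut, leaning back 0.524 from upright; 0.524 upright; 2.094 level on the drawn-out supports, inner face (the shelf) 105 mm up; grows as it opens to the front; stop 2.6. Stiff hinges hold it anywhere (about 3 N at the free edge moves it) but bear no load. Shut, it is flush all round: only its knob starts it.
- flap_knob (a point): Grip point on the steel knob on the flap's outer face, mid-width, 148 mm from the hinge along the flap and 24 mm off the outer face (40 mm off the inner): head 22 mm across, 15 long, on an 11 mm stem, 32 mm in all, square to the flap. It ends up underneath the level flap, so it serves only for the first part of the swing. Axes as shelf_mid.
- flap_rail (a point): Middle of the steel fiddle rail on the flap's inner side: round bar 10 mm thick, 360 long, parallel to the hinge, 158 mm from the hinge along the flap, its centre 34 mm off the inner face, on two posts 165 mm either side of the middle. Inside the cabinet while the flap is shut; above the shelf's front edge when level. Axes as shelf_mid.
- shelf_mid (a point): Point on the flap's inner face, mid-width, 85 mm from the hinge line. Its axes turn with the flap: x is the normal of the inner face (up when level), y along the hinge, z from the hinge towards the free edge.
- support_left (a joint): Wooden slide-out support on the cabinet's +y side, 22 mm wide and 32 mm high, 150 mm from the middle. Metres drawn out towards the front: 0 = home, 0.115 = fully out, at its stop. About 2 N of friction.
- support_left_knob (a point): Grip point on the steel knob on the end of the left support: head 22 mm across, 15 long, on an 11 mm stem, pointing out of the front; 24 mm out from the support's end, 73 mm above the counter. With the support home it lies 62 mm in front of the hinge line. It moves out with the support.
- support_right (a joint): The same support on the cabinet's -y side: 0 = home, 0.115 = fully out.
- support_right_knob (a point): Grip point on the knob of the right support, as on the left.
- red_bottle_centre (a point): Centre (half-way up) of the red squeeze bottle: 121 mm high, body 50 mm across and straight from 3 to 80 mm above its underside, then a white cap 39 mm across and a narrow white nozzle; 0.22 kg, standing on the counter. z is its upright axis; its underside lies 60.5 mm below this point.
- yellow_bottle_centre (a point): Centre of the yellow squeeze bottle, same shape; leave alone. The three bottles' places are swapped about.
- green_bottle_centre (a point): Centre of the green squeeze bottle, same shape; leave alone.
- deli_pot_centre (a point): Centre of the white lidded deli pot, 92 mm across and 66 mm high; leave alone.
- red_bottle: The red squeeze bottle; origin at the centre of its underside, z its upright axis. Take it by its body as described for its centre.
There are look-alikes about, which are no part of the job. Leave any blue look-alike of the red_bottle alone.

How it is judged (in metres and radians):
On the way, in this order (a step that is already met when the one before it is completed fails the run):
1. both supports are drawn fully out while the flap is still up (value of joint each of support_left, support_right above 0.105 m and value of joint flap below 1.5 rad), for 0.2 s.
2. the flap lies level on both supports (value of joint flap between 2.05 and 2.14 rad and value of joint each of support_left, support_right above 0.1 m), for 0.2 s.
At the end, for the whole second after the job is handed in: Both supports out by at least 100 of their 115 mm; the flap level on them (joint 2.05 to 2.14 rad); the red bottle at rest, upright within 0.1 rad, standing on the flap's inner face between hinge and rail (its centre 52 to 68 mm above the face, at least 20 mm from the hinge line) (all of step 2 and x of red_bottle_centre in the frame of shelf_mid between 0.052 and 0.068 m and y of red_bottle_centre in the frame of shelf_mid between -0.2 and 0.2 m and z of red_bottle_centre in the frame of shelf_mid between -0.065 and 0.07 m and angle between red_bottle_centre's own z axis and vertical below 0.1 rad and linear speed of red_bottle below 0.02 m/s); the robot touches nothing.
It fails at once if the flap was let down past half-way while a support was not yet fully out (value of joint flap above 1.6 rad and value of joint any of support_left, support_right below 0.1 m).
It fails at once if the flap was slammed down (faster than 1.2 rad/s in the last part of its way) (value of joint flap above 1.7 rad and velocity of joint flap above 1.2 rad/s).
It fails at once if the red bottle was dropped or knocked (over 0.6 m/s while not held) (linear speed of red_bottle above 0.6 m/s and contact force between the fingers and red_bottle below 0.1 N).
It fails at once if another bottle or the pot was moved by more than 30 mm or knocked over (distance of any of yellow_bottle_centre, green_bottle_centre, deli_pot_centre from where it was at the start of the episode above 0.03 m or angle between any of yellow_bottle_centre, green_bottle_centre, deli_pot_centre's own z axis and vertical above 0.5 rad).
It also fails if it takes over 72 s, if anything falls off the work surface, if the arm or the gripper's body presses on something with over 40 N, if the wrist force passes 120 N, or if a joint passes its speed limit or range.

## Working session

There is one attempt and no reset: what is moved stays moved. The work goes in short steps, Python scripts to look and compute and a shell command to move; the robot and the scene stay as the last step left them, time stands still between calls to the robot, and variables do not carry over. Pictures are saved under pics/ and viewed, and the job is handed in when it is done.

```bash
ls; mkdir -p pics
python3 - <<'E'
from plant import *
import cv2
for c in("scene","top"):
    s=snapshot(c); cv2.imwrite(f"pics/{c}0.png",s["image"][:,:,::-1])
    print(c,{k:v for k,v in s.items() if k!="image"})
print(get_obs())
E
```

```text
pics
scene {'fx': 625.172465961042, 'fy': 625.172465961042, 'cx': 325.55736487869314, 'cy': 237.92434817216125, 'k1': -0.10892399042586852, 'rvec': array([ 2.39485162,  0.84985114, -0.27883414]), 'tvec': array([-0.45590542, -0.19494451,  1.78683015])}
top {'fx': 564.4054380434554, 'fy': 564.4054380434554, 'cx': 320.42825094196667, 'cy': 238.1883363222517, 'k1': -0.17381394948444462, 'rvec': array([ 2.23308381, -2.19455034,  0.05192341]), 'tvec': array([-0.00694942,  0.59267908,  1.39130495])}
{'clock': 0.1, 'joint_pos': array([ 9.33976174e+01,  2.05861925e+01,  6.40370270e-01, -1.79730269e-02,
       -7.01365184e+01, -1.65063900e+01]), 'qvel': array([-0.00285473, -0.11834285,  0.08163249,  0.02209197, -0.02886746,
        0.03479962]), 'tau': array([-1.17384821e-03, -5.84163523e+01,  2.93753850e+01,  7.01552600e+00,
        1.01980040e-02, -5.04897287e-05]), 'tool_pos': array([0.15302141, 0.65698323, 0.22573873]), 'orientation': array([ 1.79916252e+02, -7.19641981e-03, -1.31148864e+01]), 'force': array([0.2847195 , 1.03721979, 0.3576491 ]), 'moment': array([-0.04883731,  0.04491635,  0.02532253]), 'opening': 0.08801088547643854}
```

View pics/scene0.png

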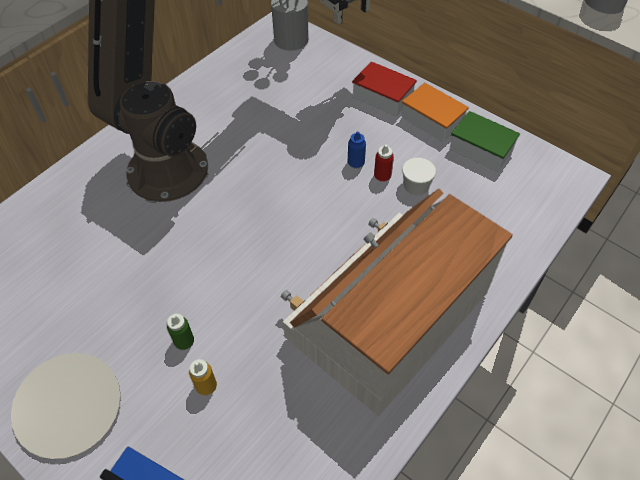

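View pics/top0.png

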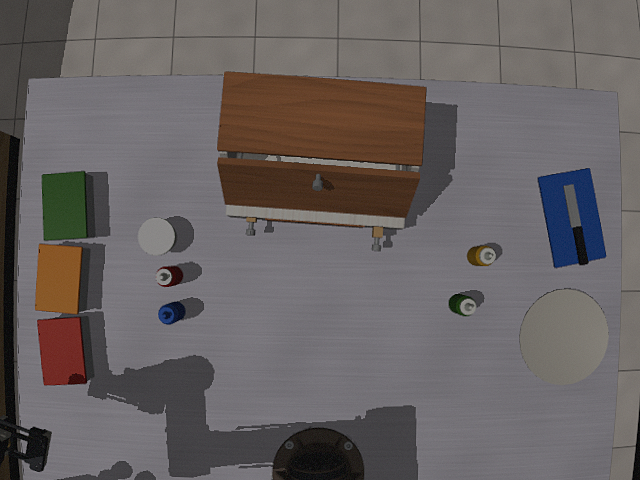

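```bash
cat > h.py <<'E'
from plant import *
import numpy as np, cv2
from scipy.optimize import least_squares
from scipy.spatial.transform import Rotation as Ro
def cam(c):
    s=snapshot(c); s["K"]=np.array([[s["fx"],0,s["cx"]],[0,s["fy"],s["cy"]],[0,0,1.]]); s["D"]=np.array([s["k1"],0,0,0,0.])
    s["R"]=cv2.Rodrigues(s["rvec"])[0]; return s
def proj(s,P): return cv2.projectPoints(np.atleast_2d(P).astype(float),s["rvec"],s["tvec"],s["K"],s["D"])[0][:,0]
def ray(s,uv):
    n=cv2.undistortPoints(np.array([[uv]],float),s["K"],s["D"])[0,0]
    return -s["R"].T@s["tvec"], s["R"].T@np.array([n[0],n[1],1])
def atz(s,uv,z):
    o,d=ray(s,uv); return o+d*(z-o[2])/d[2]
def tri(obs):
    A=np.zeros((3,3));b=np.zeros(3)
    for s,uv in obs:
        o,d=ray(s,uv);d/=np.linalg.norm(d);M=np.eye(3)-np.outer(d,d);A+=M;b+=M@o
    p=np.linalg.solve(A,b); return p
def crop(s,c,w,h,name,k=4):
    u,v=map(int,c);I=s["image"][max(0,v-h):v+h,max(0,u-w):u+w,::-1]
    cv2.imwrite("pics/"+name,cv2.resize(I,None,fx=k,fy=k,interpolation=cv2.INTER_CUBIC))
E
python3 - <<'E'
from h import *
S={c:cam(c) for c in("scene","top")}
for n in "flap_hinge flap_knob flap_rail shelf_mid support_left_knob support_right_knob red_bottle_centre yellow_bottle_centre green_bottle_centre deli_pot_centre".split():
    L={c:landmark_of(n,c) for c in S}
    for c in S: print(n,c,[(np.round(d["position"],1).tolist(),round(d["score"],2)) for d in L[c][:3]])
    if all(L.values()):
        p=tri([(S[c],L[c][0]["position"]) for c in S]);print("   ",p.round(4),[np.round(proj(S[c],p)[0]-L[c][0]["position"],1).tolist() for c in S])
crop(S["top"],(318,200),115,60,"c1.png",3)
crop(S["scene"],(370,250),100,75,"c2.png",4)
E
```

```text
flap_hinge scene [([357.6, 271.2], 0.63), ([421.3, 176.2], 0.61)]
flap_hinge top [([311.8, 205.4], 0.81)]
    [0.6664 0.0257 0.0863] [[0.3, -0.0], [0.2, 0.3]]
flap_knob scene [([370.0, 239.6], 0.79), ([419.4, 177.1], 0.74)]
flap_knob top [([314.5, 182.5], 0.77)]
    [0.6982 0.0199 0.2496] [[1.1, -0.1], [0.7, 0.9]]
flap_rail scene [([389.3, 263.0], 0.68), ([369.7, 240.2], 0.68), ([384.6, 156.6], 0.17)]
flap_rail top [([317.2, 154.8], 0.9)]
    [0.7589 0.0137 0.2245] [[2.2, -0.2], [1.4, 1.7]]
shelf_mid scene [([369.1, 258.2], 0.91)]
shelf_mid top [([319.5, 155.7], 0.7), ([317.7, 185.3], 0.65)]
    [ 0.7391 -0.0035  0.2485] [[10.9, -1.4], [7.3, 8.4]]
support_left_knob scene [([285.9, 297.0], 0.71), ([375.5, 223.8], 0.49)]
support_left_knob top [([250.6, 230.4], 0.69)]
    [ 0.5439  0.0795 -0.1492] [[45.6, -16.1], [41.0, 26.7]]
support_right_knob scene [([286.8, 293.8], 0.68)]
support_right_knob top [([158.6, 236.6], 0.69), ([373.2, 250.5], 0.48)]
    [ 0.5253  0.2059 -0.1218] [[67.5, -50.8], [86.0, 26.6]]
red_bottle_centre scene [([358.8, 145.9], 0.59), ([382.4, 157.9], 0.58)]
red_bottle_centre top [([166.4, 276.7], 0.83), ([169.0, 311.5], 0.67), ([320.2, 155.1], 0.5)]
    [0.4736 0.3284 0.1484] [[11.7, -1.9], [9.6, 10.0]]
yellow_bottle_centre scene [([202.0, 375.5], 0.77)]
yellow_bottle_centre top [([480.3, 253.6], 0.91), ([315.2, 186.0], 0.44)]
    [ 0.5585 -0.3885  0.0577] [[1.2, 0.1], [0.8, 0.8]]
green_bottle_centre scene [([180.2, 331.9], 0.65)]
green_bottle_centre top [([460.7, 309.9], 0.77), ([317.2, 184.2], 0.53)]
    [ 0.4239 -0.3434  0.0326] [[-1.9, -0.2], [-1.2, -1.3]]
deli_pot_centre scene [([419.7, 174.1], 0.91)]
deli_pot_centre top [([155.6, 237.8], 0.86), ([375.2, 247.0], 0.72)]
    [0.5873 0.4099 0.0387] [[-0.8, 0.1], [-0.6, -0.7]]
```

View pics/c1.png

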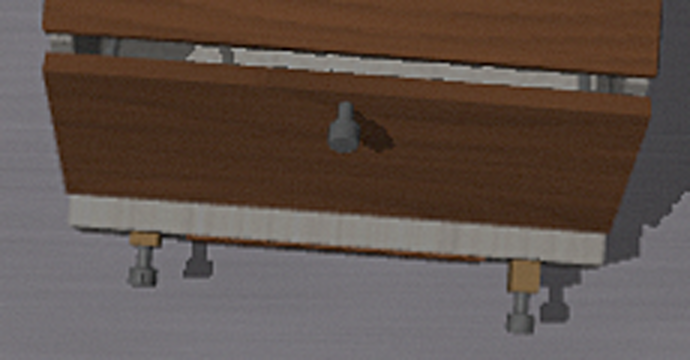

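View pics/c2.png

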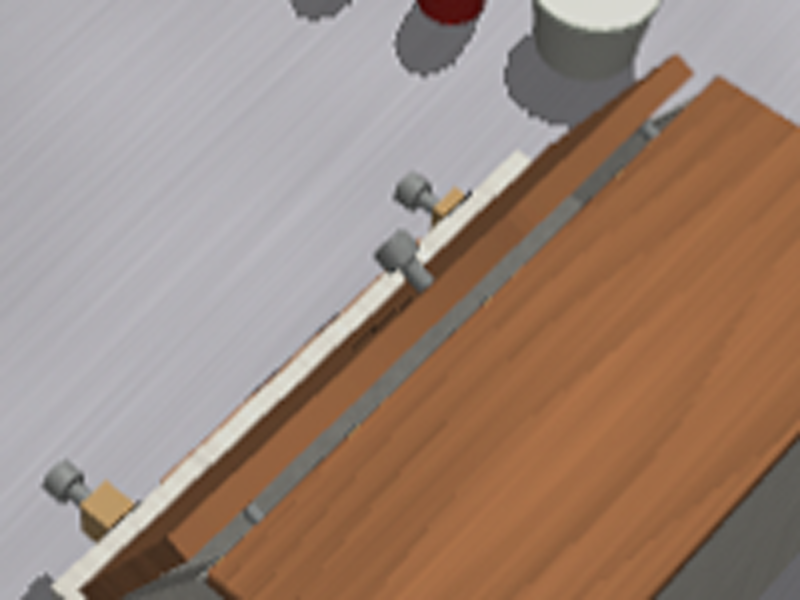

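```bash
cat > fit.py <<'E'
from h import *
def cabpt(x,p):  # p in hinge frame
    c,s=np.cos(x[2]),np.sin(x[2]); return np.array([x[0]+c*p[0]-s*p[1],x[1]+s*p[0]+c*p[1],0.105+p[2]])
def flap(q,y,r,n): # r along flap from hinge, n off inner face (+inner side)
    a=0.524-q  # lean back from upright
    return np.array([np.sin(a)*r+np.cos(a)*n, y, np.cos(a)*r-np.sin(a)*n])
def model(x):
    return dict(lk=cabpt(x,[-.062-x[4],.15,-.032]),rk=cabpt(x,[-.062-x[5],-.15,-.032]),fk=cabpt(x,flap(x[3],0,.148,-.040)),
     ll=cabpt(x,[-.036,.21,-.016]),lr=cabpt(x,[-.036,-.21,-.016]),
     fil=cabpt(x,flap(x[3],.21,.165,0)),fir=cabpt(x,flap(x[3],-.21,.165,0)),fol=cabpt(x,flap(x[3],.21,.165,-.016)),fors=cabpt(x,flap(x[3],-.21,.165,-.016)))
E
python3 - <<'E'
from fit import *
S={c:cam(c) for c in("scene","top")}
T=lambda a,b:(203+a/3,140+b/3)
Q=lambda a,b:(270+a/4,175+b/4)
O={"top":dict(lk=T(144,275),rk=T(519,323),fk=T(343,134),ll=T(70,228),lr=T(604,263),fol=T(43,72),fors=T(648,116),fil=T(47,54),fir=T(651,97)),
"scene":dict(lk=Q(413,190),rk=Q(64,482),fk=Q(398,251),fol=Q(680,55),fil=Q(692,72))}
def res(x):
    m=model(x); return np.concatenate([ (proj(S[c],m[k])[0]-O[c][k]) for c in O for k in O[c]])
r=least_squares(res,[.69,.02,.0,.3,.01,.02],loss="soft_l1")
print(r.x.round(4), np.degrees(r.x[2])); 
i=0
for c in O:
  for k in O[c]: print(c,k,res(r.x)[i:i+2].round(1)); i+=2
for k,v in model(r.x).items(): print(k,v.round(3),np.hypot(v[0],v[1]).round(3))
# bottles by pixel in both views
for n,t,s in [("red",(166.4,276.7),(382.4,157.9)),("blue",(169,311.5),(358.8,145.9))]:
    p=tri([(S["top"],t),(S["scene"],s)]);print(n,p.round(4),proj(S["top"],p)[0]-t)
crop(S["top"],(165,280),50,70,"c3.png",4);crop(S["scene"],(385,160),60,50,"c4.png",5)
E
```

```text
[ 0.6643  0.017  -0.0536  0.0619  0.0071  0.0232] -3.073377832813151
top lk [-0.5 -0. ]
top rk [ 0.1 -0.3]
top fk [0.1 0.3]
top ll [-0.9 -0.5]
top lr [-0.8  0.6]
top fol [-0.7 -0.4]
top fors [ 0.9 -0.3]
top fil [-0.9 -0.7]
top fir [-0.4 -0.3]
scene lk [-0.5  0.8]
scene rk [-0.8  0.3]
scene fk [-1.   0.6]
scene fol [-1.8 -0.7]
scene fil [-0.1  0.4]
lk [0.603 0.17  0.073] 0.627
rk [ 0.571 -0.128  0.073] 0.585
fk [0.694 0.015 0.255] 0.695
ll [0.64  0.229 0.089] 0.679
lr [ 0.617 -0.191  0.089] 0.646
fil [0.749 0.223 0.253] 0.781
fir [ 0.727 -0.197  0.253] 0.753
fol [0.735 0.223 0.26 ] 0.768
fors [ 0.712 -0.196  0.26 ] 0.739
red [0.4911 0.3691 0.0734] [0.44587666 0.5352691 ]
blue [0.4102 0.3638 0.0716] [-0.32082652 -0.39102051]
```

Run:
```python
import cv2,numpy as np
a=cv2.imread("pics/c3.png");b=cv2.imread("pics/c4.png")
b=cv2.resize(b,(400,333)); o=np.zeros((560,800,3),np.uint8);o[:a.shape[0],:a.shape[1]]=a;o[:333,400:]=b;cv2.imwrite("pics/c5.png",o)
```

```text
(no output)
```

View pics/c5.png

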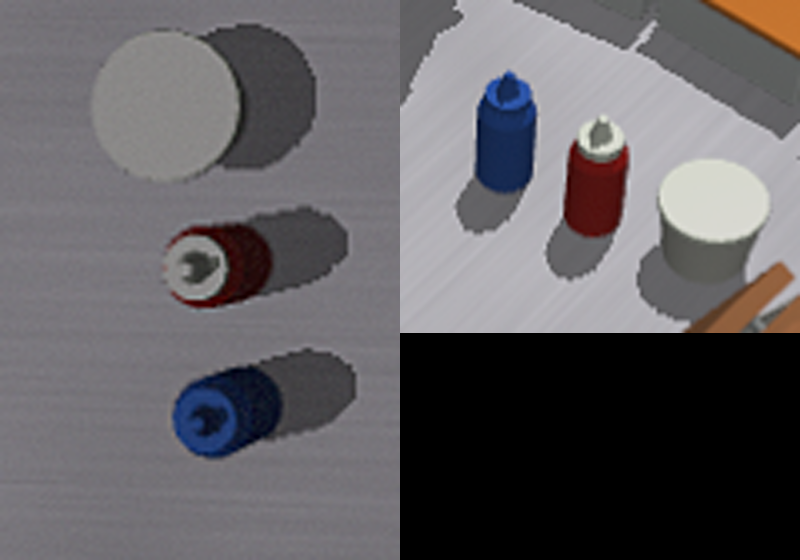

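```bash
cat > go.py <<'E'
from fit import *
import sys
X=[0.6643,0.017,-0.0536]
def go(p,rpy):
    o=get_obs();R0=Ro.from_euler("xyz",o["orientation"],degrees=True);R1=Ro.from_euler("xyz",rpy,degrees=True)
    d=R0.inv().apply(np.array(p)-o["tool_pos"])*1000; a=(R0.inv()*R1).as_rotvec(degrees=True)
    print("t",round(o["clock"],2),"tcp",o["tool_pos"].round(4),"d",d.round(1),"a",a.round(2),"F",o["force"].round(1),"open",round(o["opening"]*1000,1))
def cw(p): return cabpt(X,p)  # hinge-frame -> world
E
python3 - <<'E'
from go import *
k=cw([-.062-.0071-.003,.15,-.032]);print(k)
go([k[0],k[1],.20],[180,0,-3.07])
E
```

```text
[0.6003397  0.17064729 0.073     ]
t 1.3 tcp [0.1531 0.6574 0.2266] d [546.  372.6  26.6] a [  0.    -0.   -10.04] F [0.1 0.2 0.4] open 87.3
```

```bash
python3 -m inch '[{"dx":546,"dy":372.6,"dz":0,"az":-10,"fingers":60},{"dx":546,"dy":372.6,"dz":0,"az":-10,"fingers":60},{"dx":546,"dy":372.6,"dz":0,"az":-10,"fingers":60},{"dx":546,"dy":372.6,"dz":0,"az":-10,"fingers":60},{"dx":546,"dy":372.6,"dz":0,"az":-10,"fingers":60},{"dx":546,"dy":372.6,"dz":0,"az":-10,"fingers":60},{"dx":546,"dy":372.6,"dz":0,"az":-10,"fingers":60},{"dx":546,"dy":372.6,"dz":0,"az":-10,"fingers":60}]'
python3 - <<'E'
from go import *
go([.6003,.1706,.20],[180,0,-3.07])
E
```

```text
t 1.3 tcp [0.1531 0.6574 0.2266] d [545.9 372.7  26.6] a [  0.    -0.   -10.04] F [0.1 0.2 0.4] open 87.3$[0]: bad value
```

```bash
python3 -m inch '[{"dx":51,"dy":35,"dz":0,"az":-10,"fingers":60},{"dx":102,"dy":70,"dz":0,"az":-10,"fingers":60},{"dx":153,"dy":105,"dz":0,"az":-10,"fingers":60},{"dx":204,"dy":139,"dz":0,"az":-10,"fingers":60},{"dx":255,"dy":174,"dz":0,"az":-10,"fingers":60},{"dx":306,"dy":209,"dz":0,"az":-10,"fingers":60},{"dx":357,"dy":244,"dz":0,"az":-10,"fingers":60},{"dx":390,"dy":266,"dz":0,"az":-10,"fingers":60}]'
python3 - <<'E'
from go import *
go([.6003,.1706,.20],[180,0,-3.07])
E
```

```text
t 1.3 tcp [0.1531 0.6574 0.2266] d [545.9 372.7  26.6] a [  0.    -0.   -10.04] F [0.1 0.2 0.4] open 87.3$[0]: bad value
```

```bash
python3 -m inch '[{"ax":0,"ay":0,"az":-10,"dx":51,"dy":35,"dz":0,"fingers":60},{"ax":0,"ay":0,"az":-10,"dx":102,"dy":70,"dz":0,"fingers":60},{"ax":0,"ay":0,"az":-10,"dx":153,"dy":105,"dz":0,"fingers":60},{"ax":0,"ay":0,"az":-10,"dx":204,"dy":139,"dz":0,"fingers":60},{"ax":0,"ay":0,"az":-10,"dx":255,"dy":174,"dz":0,"fingers":60},{"ax":0,"ay":0,"az":-10,"dx":306,"dy":209,"dz":0,"fingers":60},{"ax":0,"ay":0,"az":-10,"dx":357,"dy":244,"dz":0,"fingers":60},{"ax":0,"ay":0,"az":-10,"dx":390,"dy":266,"dz":0,"fingers":60}]'
python3 - <<'E'
from go import *
go([.6003,.1706,.20],[180,0,-3.07])
E
```

```text
clock: 2.3
tool_pos: [0.474, 0.3078, 0.2269]
orientation: [-180.0, -0.0, -3.2]
force: [-0.5, -0.1, -0.4]
opening: 0.0602
t 2.3 tcp [0.474  0.3078 0.2269] d [133.7 129.9  26.9] a [-0.02 -0.02 -0.12] F [-0.5 -0.1 -0.4] open 60.2
```

```bash
python3 -m inch '[{"ax":0,"ay":0,"az":0,"dx":44,"dy":43,"dz":9,"fingers":60},{"ax":0,"ay":0,"az":0,"dx":88,"dy":86,"dz":18,"fingers":60},{"ax":0,"ay":0,"az":0,"dx":133.7,"dy":130,"dz":27,"fingers":60},{"ax":0,"ay":0,"az":0,"dx":133.7,"dy":130,"dz":60,"fingers":60},{"ax":0,"ay":0,"az":0,"dx":133.7,"dy":130,"dz":100,"fingers":60},{"ax":0,"ay":0,"az":0,"dx":133.7,"dy":130,"dz":140,"fingers":60},{"ax":0,"ay":0,"az":0,"dx":133.7,"dy":130,"dz":172,"fingers":60},{"ax":0,"ay":0,"az":0,"dx":133.7,"dy":130,"dz":172,"fingers":60}]'
python3 - <<'E'
from go import *
go([.6003,.1706,.054],[180,0,-3.07])
s=cam("top");crop(s,(290,220),130,90,"d1.png",3)
E
```

```text
clock: 3.3
tool_pos: [0.5975, 0.1718, 0.0522]
orientation: [179.8, 0.2, -3.1]
force: [0.6, -0.1, 0.6]
opening: 0.0602
t 3.3 tcp [0.5975 0.1718 0.0522] d [ 2.9  1.1 -1.8] a [ 0.16  0.25 -0.06] F [ 0.6 -0.1  0.6] open 60.2
```

View pics/d1.png

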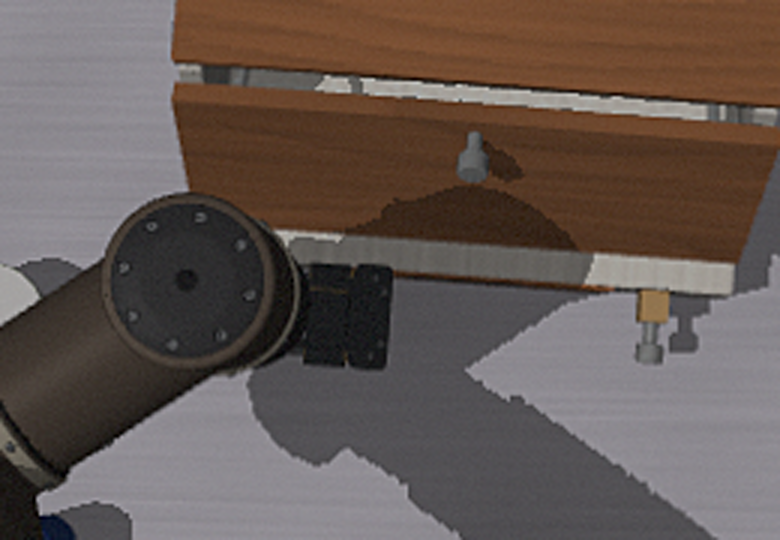

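```bash
python3 -m inch '[{"ax":0,"ay":0,"az":0,"dx":2.5,"dy":1,"dz":-1,"fingers":0},{"ax":0,"ay":0,"az":0,"dx":2.5,"dy":1,"dz":-1,"fingers":0},{"ax":0,"ay":0,"az":0,"dx":2.5,"dy":1,"dz":-1,"fingers":0},{"ax":0,"ay":0,"az":0,"dx":2.5,"dy":1,"dz":-1,"fingers":0},{"ax":0,"ay":0,"az":0,"dx":-5,"dy":1,"dz":-1,"fingers":0}]'
python3 -m inch '[{"ax":0,"ay":0,"az":0,"dx":-16,"dy":0,"dz":0,"fingers":0},{"ax":0,"ay":0,"az":0,"dx":-36,"dy":0,"dz":0,"fingers":0},{"ax":0,"ay":0,"az":0,"dx":-56,"dy":0,"dz":0,"fingers":0},{"ax":0,"ay":0,"az":0,"dx":-76,"dy":0,"dz":0,"fingers":0},{"ax":0,"ay":0,"az":0,"dx":-90,"dy":0,"dz":0,"fingers":0},{"ax":0,"ay":0,"az":0,"dx":-97,"dy":0,"dz":0,"fingers":0},{"ax":0,"ay":0,"az":0,"dx":-101,"dy":0,"dz":0,"fingers":0},{"ax":0,"ay":0,"az":0,"dx":-101,"dy":0,"dz":0,"fingers":0}]'
```

```text
clock: 3.98
tool_pos: [0.5948, 0.1724, 0.0559]
orientation: [-180.0, -0.1, -3.1]
force: [2.1, 1.7, -0.1]
opening: 0.0208
clock: 4.97
tool_pos: [0.4939, 0.178, 0.0559]
orientation: [-180.0, -0.1, -3.1]
force: [3.0, 2.6, 2.2]
opening: 0.0208
```

```bash
python3 -m inch '[{"ax":0,"ay":0,"az":0,"dx":-3,"dy":0,"dz":0,"fingers":0},{"ax":0,"ay":0,"az":0,"dx":-5,"dy":0,"dz":0,"fingers":0},{"ax":0,"ay":0,"az":0,"dx":-5,"dy":0,"dz":0,"fingers":0}]'
```

```text
clock: 5.35
tool_pos: [0.4935, 0.1782, 0.0561]
orientation: [-179.9, -0.4, -3.0]
force: [29.2, -8.6, -15.9]
opening: 0.0208
```

```bash
python3 -m inch '[{"ax":0,"ay":0,"az":0,"dx":3.5,"dy":0,"dz":0,"fingers":0},{"ax":0,"ay":0,"az":0,"dx":3.5,"dy":0,"dz":0,"fingers":55},{"ax":0,"ay":0,"az":0,"dx":3.5,"dy":0,"dz":0,"fingers":55},{"ax":0,"ay":0,"az":0,"dx":3.5,"dy":0,"dz":-40,"fingers":55},{"ax":0,"ay":0,"az":0,"dx":3.5,"dy":0,"dz":-80,"fingers":55},{"ax":0,"ay":0,"az":0,"dx":3.5,"dy":0,"dz":-80,"fingers":55}]'
python3 - <<'E'
from go import *
k=cw([-.062-.0232-.003,-.15,-.032])
go([k[0],k[1],.054],[180,0,-3.07])
E
```

```text
clock: 6.1
tool_pos: [0.4925, 0.1783, 0.1383]
orientation: [-179.8, -0.2, -3.1]
force: [-0.1, 0.2, -0.7]
opening: 0.0545
t 6.1 tcp [0.4925 0.1783 0.1383] d [ 91.7 302.1  83.8] a [-0.15 -0.19 -0.01] F [-0.1  0.2 -0.7] open 54.5
```

```bash
python3 -m inch '[{"ax":0,"ay":0,"az":0,"dx":15,"dy":55,"dz":0,"fingers":55},{"ax":0,"ay":0,"az":0,"dx":30,"dy":112,"dz":0,"fingers":55},{"ax":0,"ay":0,"az":0,"dx":46,"dy":169,"dz":0,"fingers":55},{"ax":0,"ay":0,"az":0,"dx":62,"dy":226,"dz":0,"fingers":55},{"ax":0,"ay":0,"az":0,"dx":78,"dy":282,"dz":0,"fingers":55},{"ax":0,"ay":0,"az":0,"dx":90,"dy":302,"dz":10,"fingers":55},{"ax":0,"ay":0,"az":0,"dx":91,"dy":302,"dz":45,"fingers":55},{"ax":0,"ay":0,"az":0,"dx":91,"dy":302,"dz":82,"fingers":55}]'
python3 -m inch '[{"ax":0,"ay":0,"az":0,"dx":0,"dy":0,"dz":0,"fingers":0},{"ax":0,"ay":0,"az":0,"dx":0,"dy":0,"dz":0,"fingers":0},{"ax":0,"ay":0,"az":0,"dx":0,"dy":0,"dz":0,"fingers":0},{"ax":0,"ay":0,"az":0,"dx":0,"dy":0,"dz":0,"fingers":0}]'
```

```text
clock: 7.1
tool_pos: [0.565, -0.1294, 0.0517]
orientation: [-180.0, 0.1, -3.2]
force: [-0.1, -0.3, -0.9]
opening: 0.0549
clock: 7.6
tool_pos: [0.5674, -0.1269, 0.0549]
orientation: [-179.8, -0.2, -3.1]
force: [0.9, 18.4, 4.5]
opening: 0.0207
```

```bash
python3 -m inch '[{"ax":0,"ay":0,"az":0,"dx":-6,"dy":-1.5,"dz":0,"fingers":0},{"ax":0,"ay":0,"az":0,"dx":-20,"dy":-1.5,"dz":0,"fingers":0},{"ax":0,"ay":0,"az":0,"dx":-40,"dy":-1.5,"dz":0,"fingers":0},{"ax":0,"ay":0,"az":0,"dx":-60,"dy":-1.5,"dz":0,"fingers":0},{"ax":0,"ay":0,"az":0,"dx":-76,"dy":-1.5,"dz":0,"fingers":0},{"ax":0,"ay":0,"az":0,"dx":-84,"dy":-1.5,"dz":0,"fingers":0},{"ax":0,"ay":0,"az":0,"dx":-88,"dy":-1.5,"dz":0,"fingers":0},{"ax":0,"ay":0,"az":0,"dx":-88,"dy":-1.5,"dz":0,"fingers":0}]'
python3 -m inch '[{"ax":0,"ay":0,"az":0,"dx":-3,"dy":0,"dz":0,"fingers":0},{"ax":0,"ay":0,"az":0,"dx":-5,"dy":0,"dz":0,"fingers":0},{"ax":0,"ay":0,"az":0,"dx":-5,"dy":0,"dz":0,"fingers":0}]'
```

```text
clock: 8.6
tool_pos: [0.4788, -0.1218, 0.0549]
orientation: [-179.9, -0.2, -3.1]
force: [0.3, 7.3, 7.2]
opening: 0.021
clock: 8.98
tool_pos: [0.4756, -0.1216, 0.0549]
orientation: [-179.9, -0.3, -3.1]
force: [5.1, 4.9, 0.5]
opening: 0.0211
```

```bash
python3 -m inch '[{"ax":0,"ay":0,"az":0,"dx":-2,"dy":0,"dz":0,"fingers":0},{"ax":0,"ay":0,"az":0,"dx":-2,"dy":0,"dz":0,"fingers":0}]'
```

```text
clock: 9.22
tool_pos: [0.4756, -0.1215, 0.055]
orientation: [-179.9, -0.5, -3.0]
force: [12.1, 1.3, -7.9]
opening: 0.0208
```

```bash
python3 -m inch '[{"ax":0,"ay":0,"az":0,"dx":3,"dy":0,"dz":0,"fingers":0},{"ax":0,"ay":0,"az":0,"dx":3,"dy":0,"dz":0,"fingers":55},{"ax":0,"ay":0,"az":0,"dx":3,"dy":0,"dz":0,"fingers":55},{"ax":0,"ay":0,"az":0,"dx":-5,"dy":-20,"dz":-60,"fingers":55},{"ax":0,"ay":0,"az":0,"dx":-10,"dy":-40,"dz":-120,"fingers":55},{"ax":0,"ay":0,"az":0,"dx":-20,"dy":-80,"dz":-160,"fingers":55},{"ax":0,"ay":0,"az":0,"dx":-20,"dy":-120,"dz":-205,"fingers":55},{"ax":0,"ay":0,"az":0,"dx":-20,"dy":-120,"dz":-230,"fingers":55}]'
python3 - <<'E'
from go import *
S={c:cam(c) for c in("scene","top")}
crop(S["top"],(318,210),130,90,"e1.png",3)
crop(S["scene"],(350,250),100,75,"e2.png",4)
k=cw(flap(.0619,0,.148,-.040)); print(k)
go([k[0],k[1],k[2]+.05],[180,0,-3.07])
E
```

```text
clock: 10.22
tool_pos: [0.458, 0.0003, 0.2861]
orientation: [-179.9, -0.2, -3.0]
force: [-0.3, -0.0, -0.8]
opening: 0.0552
[0.6944346  0.01538324 0.25531065]
t 10.32 tcp [ 0.4587 -0.0007  0.2865] d [234.7 -28.5 -17.7] a [-0.08 -0.27  0.05] F [ 0.  -0.7 -1.1] open 55.0
```

View pics/e1.png

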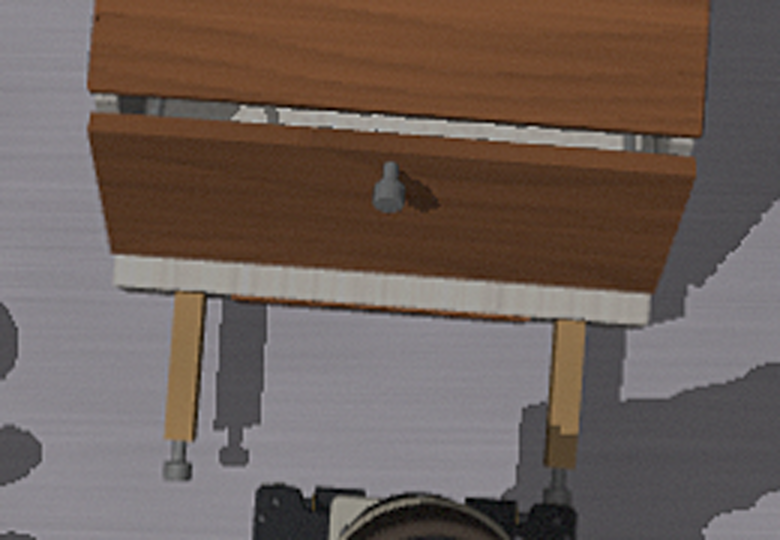

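View pics/e2.png

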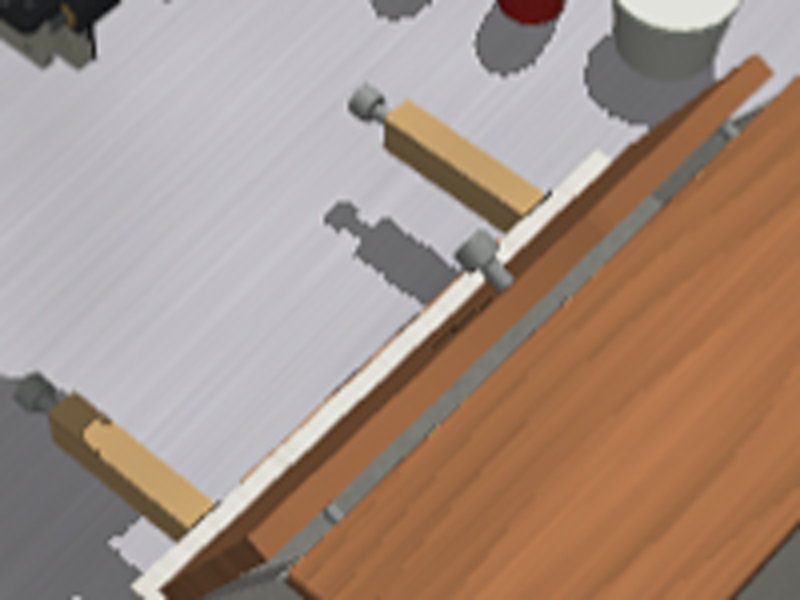

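```bash
python3 -m inch '[{"ax":0,"ay":0,"az":0,"dx":50,"dy":-10,"dz":-10,"fingers":55},{"ax":0,"ay":0,"az":0,"dx":110,"dy":-20,"dz":-16,"fingers":55},{"ax":0,"ay":0,"az":0,"dx":170,"dy":-28.5,"dz":-16,"fingers":50},{"ax":0,"ay":0,"az":0,"dx":220,"dy":-28.5,"dz":-16,"fingers":45},{"ax":0,"ay":0,"az":0,"dx":233,"dy":-28.5,"dz":-10,"fingers":45},{"ax":0,"ay":0,"az":0,"dx":233,"dy":-28.5,"dz":15,"fingers":45},{"ax":0,"ay":0,"az":0,"dx":233,"dy":-28.5,"dz":46,"fingers":45},{"ax":0,"ay":0,"az":0,"dx":233,"dy":-28.5,"dz":46,"fingers":45}]'
python3 - <<'E'
from go import *
k=cw(flap(.0619,0,.148,-.040))
go([k[0],k[1],k[2]-.015],[180,0,-3.07])
E
```

```text
clock: 11.32
tool_pos: [0.6896, 0.0139, 0.2343]
orientation: [179.9, 0.4, -3.2]
force: [0.9, -0.3, 0.6]
opening: 0.045
t 11.32 tcp [0.6896 0.0139 0.2343] d [ 4.7 -1.8 -6. ] a [ 0.08  0.36 -0.08] F [ 0.9 -0.3  0.6] open 45.0
```

```bash
python3 -m inch '[{"ax":0,"ay":0,"az":0,"dx":2,"dy":-0.5,"dz":-1,"fingers":0},{"ax":0,"ay":0,"az":0,"dx":2,"dy":-0.5,"dz":-1,"fingers":0},{"ax":0,"ay":0,"az":0,"dx":2,"dy":-0.5,"dz":-1,"fingers":0},{"ax":0,"ay":0,"az":0,"dx":2,"dy":-0.5,"dz":-1,"fingers":0}]'
python3 - <<'E'
from go import *
k0=flap(.0619,0,.148,-.040)
k=cw(k0)
go([k[0],k[1],k[2]-.015],[180,0,-3.07])
for q in np.arange(.1,1.25,.1):
    print(round(q,2),((flap(q,0,.148,-.04)-k0)*1000).round(0))
E
```

```text
clock: 11.82
tool_pos: [0.6949, 0.0166, 0.2401]
orientation: [-179.8, -0.2, -3.1]
force: [-0.0, 5.8, 2.7]
opening: 0.0212
t 11.82 tcp [0.6949 0.0166 0.2401] d [-0.4  1.3 -0.3] a [-0.15 -0.17  0.01] F [-0.   5.8  2.7] open 21.2
0.1 [-6.  0.  1.]
0.2 [-21.   0.   3.]
0.3 [-36.   0.   3.]
0.4 [-52.   0.   2.]
0.5 [-67.   0.  -1.]
0.6 [-81.   0.  -6.]
0.7 [-95.   0. -12.]
0.8 [-109.    0.  -19.]
0.9 [-122.    0.  -27.]
1.0 [-134.    0.  -37.]
1.1 [-144.    0.  -48.]
1.2 [-154.    0.  -60.]
```

```bash
python3 -m inch '[{"ax":0,"ay":0,"az":0,"dx":-6,"dy":0,"dz":-1,"fingers":0},{"ax":0,"ay":0,"az":0,"dx":-13,"dy":0,"dz":-2,"fingers":0},{"ax":0,"ay":0,"az":0,"dx":-21,"dy":0,"dz":-3,"fingers":0},{"ax":0,"ay":0,"az":0,"dx":-36,"dy":0,"dz":-3,"fingers":0},{"ax":0,"ay":0,"az":0,"dx":-52,"dy":0,"dz":-2,"fingers":0},{"ax":0,"ay":0,"az":0,"dx":-67,"dy":0,"dz":1,"fingers":0}]'
python3 -m inch '[{"ax":0,"ay":0,"az":0,"dx":-14,"dy":0,"dz":5,"fingers":0},{"ax":0,"ay":0,"az":0,"dx":-28,"dy":0,"dz":11,"fingers":0},{"ax":0,"ay":0,"az":0,"dx":-42,"dy":0,"dz":18,"fingers":0},{"ax":0,"ay":0,"az":0,"dx":-55,"dy":0,"dz":26,"fingers":0},{"ax":0,"ay":0,"az":0,"dx":-67,"dy":0,"dz":36,"fingers":0},{"ax":0,"ay":0,"az":0,"dx":-67,"dy":0,"dz":36,"fingers":0}]'
python3 - <<'E'
from go import *
S={c:cam(c) for c in("scene","top")}
crop(S["scene"],(350,250),100,75,"f2.png",4)
E
```

```text
clock: 12.58
tool_pos: [0.6292, 0.0202, 0.2389]
orientation: [-179.8, -0.3, -3.1]
force: [5.4, 4.5, -2.1]
opening: 0.0208
clock: 13.32
tool_pos: [0.5602, 0.024, 0.2025]
orientation: [-179.8, -0.1, -3.1]
force: [-2.8, 8.7, 0.8]
opening: 0.0209
```

View pics/f2.png

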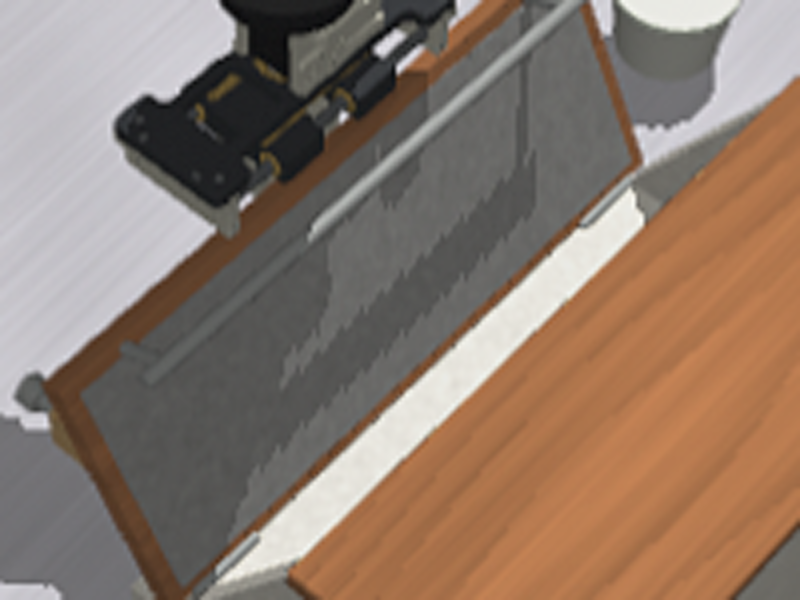

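```bash
python3 -m inch '[{"ax":0,"ay":0,"az":0,"dx":0,"dy":0,"dz":0,"fingers":50},{"ax":0,"ay":0,"az":0,"dx":0,"dy":0,"dz":0,"fingers":50},{"ax":0,"ay":0,"az":0,"dx":-8,"dy":0,"dz":-15,"fingers":50},{"ax":0,"ay":0,"az":0,"dx":-25,"dy":0,"dz":-40,"fingers":50},{"ax":0,"ay":0,"az":10,"dx":-45,"dy":0,"dz":-80,"fingers":50},{"ax":0,"ay":0,"az":20,"dx":-45,"dy":0,"dz":-120,"fingers":40},{"ax":0,"ay":0,"az":30,"dx":-45,"dy":0,"dz":-130,"fingers":30},{"ax":0,"ay":0,"az":40,"dx":-45,"dy":0,"dz":-130,"fingers":24}]'
python3 -m inch '[{"ax":0,"ay":0,"az":10,"dx":0,"dy":0,"dz":0,"fingers":24},{"ax":0,"ay":0,"az":20,"dx":0,"dy":0,"dz":0,"fingers":24},{"ax":0,"ay":0,"az":30,"dx":0,"dy":0,"dz":0,"fingers":24},{"ax":0,"ay":0,"az":40,"dx":0,"dy":0,"dz":0,"fingers":24},{"ax":0,"ay":0,"az":50,"dx":0,"dy":0,"dz":0,"fingers":24},{"ax":0,"ay":0,"az":50,"dx":0,"dy":0,"dz":0,"fingers":24}]'
python3 - <<'E'
from go import *
S={c:cam(c) for c in("scene","top")}
crop(S["scene"],(350,250),100,75,"g2.png",4);crop(S["top"],(318,210),130,90,"g1.png",3)
r=cw(flap(1.005,0,.158,.034)); print(r, get_obs()["joint_pos"].round(1))
go([r[0],r[1],.31],[180,0,-93.07])
E
```

```text
clock: 14.42
tool_pos: [0.5155, 0.0245, 0.3343]
orientation: [-179.8, -0.1, -43.4]
force: [0.6, -0.1, -0.6]
opening: 0.0268
clock: 15.18
tool_pos: [0.5151, 0.0243, 0.3326]
orientation: [-179.9, 0.0, -93.1]
force: [0.4, -0.2, -0.3]
opening: 0.0239
[0.62140259 0.01930151 0.26080281] [ 24.6   2.3  -8.9   0.  -78.8 -27.4]
t 15.28 tcp [0.5152 0.0244 0.3323] d [  -0.2 -106.3   22.3] a [-0.05  0.02  0.19] F [ 0.5 -0.9  0. ] open 24.1
```

View pics/g2.png

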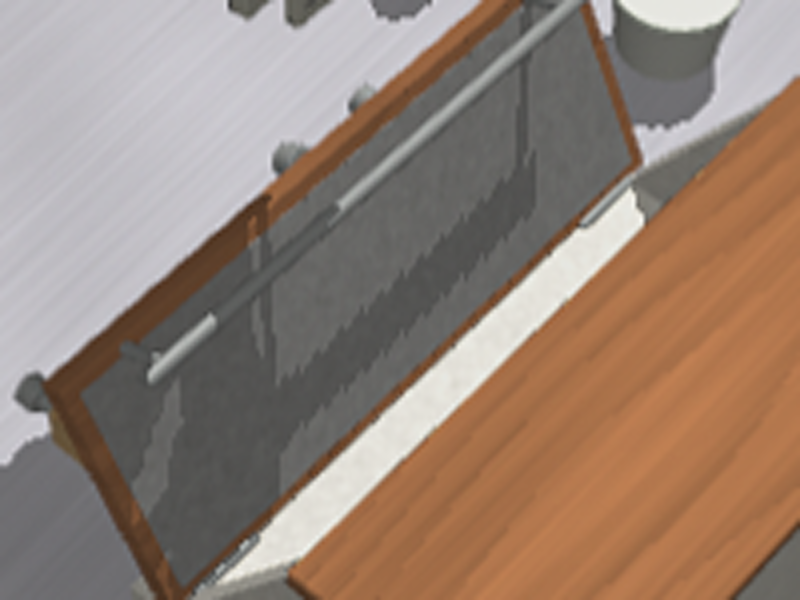

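View pics/g1.png

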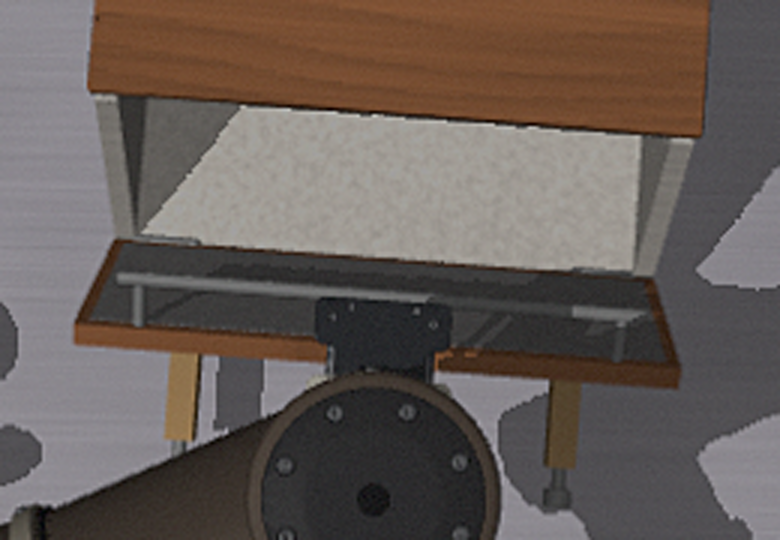

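Run:
```python
from go import *
S={c:cam(c) for c in("scene","top")}
O=[("top",.18,(227.3,212.7)),("top",-.18,(401.3,225)),("scene",-.18,(288,269.5))]
f=lambda q:np.concatenate([proj(S[c],cw(flap(q[0],y,.158,.034)))[0]-uv for c,y,uv in O])
r=least_squares(f,[1.0]);print(r.x,f(r.x).round(1))
p=cw(flap(r.x[0],0,.158,.034));print(p); go([p[0],p[1],p[2]-.010],[180,0,-93.07])
a=flap(r.x[0],0,.158,.034)
for q in np.arange(1.0,2.15,.1): print(round(q,2),((flap(q,0,.158,.034)-a)*1000).round(0))
```

```text
[0.98231953] [-0.2 -0.5  1.4 -0.2 -2.2  1.7]
[0.62494192 0.01911162 0.26173699]
t 15.38 tcp [0.5153 0.0245 0.332 ] d [  -0.2 -109.7   80.3] a [-0.03  0.01  0.12] F [ 0.3 -0.2 -0.8] open 24.0
1.0 [-3.  0. -1.]
1.1 [-18.   0.  -6.]
1.2 [-33.   0. -12.]
1.3 [-47.   0. -20.]
1.4 [-60.   0. -29.]
1.5 [-72.   0. -40.]
1.6 [-83.   0. -52.]
1.7 [-93.   0. -65.]
1.8 [-102.    0.  -78.]
1.9 [-109.    0.  -93.]
2.0 [-115.    0. -108.]
2.1 [-119.    0. -124.]
```

```bash
python3 -m inch '[{"ax":0,"ay":0,"az":0,"dx":0,"dy":-55,"dz":5,"fingers":20},{"ax":0,"ay":0,"az":0,"dx":0,"dy":-110.5,"dz":15,"fingers":20},{"ax":0,"ay":0,"az":0,"dx":0,"dy":-110.5,"dz":35,"fingers":20},{"ax":0,"ay":0,"az":0,"dx":0,"dy":-110.5,"dz":50,"fingers":20},{"ax":0,"ay":0,"az":0,"dx":0,"dy":-110.5,"dz":60,"fingers":20},{"ax":0,"ay":0,"az":0,"dx":0,"dy":-110.5,"dz":60,"fingers":20}]'
python3 -m inch '[{"ax":0,"ay":0,"az":0,"dx":0,"dy":0,"dz":7,"fingers":20},{"ax":0,"ay":0,"az":0,"dx":0,"dy":0,"dz":13,"fingers":20},{"ax":0,"ay":0,"az":0,"dx":0,"dy":0,"dz":18,"fingers":20},{"ax":0,"ay":0,"az":0,"dx":0,"dy":0,"dz":18,"fingers":20}]'
python3 - <<'E'
from go import *
go([.625,.0191,.2517],[180,0,-93.07])
S={c:cam(c) for c in("scene","top")}
crop(S["scene"],(350,230),100,75,"i2.png",4);
E
```

```text
clock: 16.12
tool_pos: [0.6251, 0.0187, 0.2717]
orientation: [180.0, -0.0, -93.1]
force: [-0.5, 0.5, 0.2]
opening: 0.0203
clock: 16.62
tool_pos: [0.6255, 0.0186, 0.2531]
orientation: [180.0, -0.0, -93.1]
force: [-0.1, 0.6, 0.5]
opening: 0.0202
t 16.62 tcp [0.6255 0.0186 0.2531] d [-0.5  0.5  1.4] a [ 0.04 -0.01 -0.04] F [-0.1  0.6  0.5] open 20.2
```

View pics/i2.png

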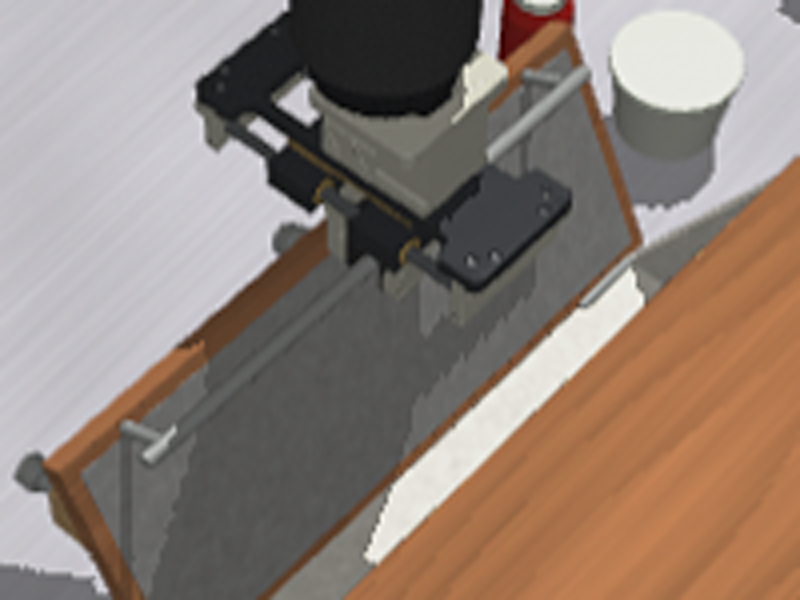

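No contact and the rail runs between the fingers (crop ≈ (400,265)). Close on it.

```bash
python3 -m inch '[{"ax":0,"ay":0,"az":0,"dx":0,"dy":0,"dz":1,"fingers":0},{"ax":0,"ay":0,"az":0,"dx":0,"dy":0,"dz":1,"fingers":0},{"ax":0,"ay":0,"az":0,"dx":0,"dy":0,"dz":1,"fingers":0}]'
```

```text
clock: 17.1
tool_pos: [0.6254, 0.0187, 0.2526]
orientation: [180.0, -0.0, -93.1]
force: [-2.2, 0.7, 1.6]
opening: 0.009
```

```bash
python3 -m inch '[{"ax":0,"ay":0,"az":0,"dx":0,"dy":8,"dz":2.5,"fingers":0},{"ax":0,"ay":0,"az":0,"dx":0,"dy":18,"dz":6,"fingers":0},{"ax":0,"ay":0,"az":0,"dx":0,"dy":33,"dz":12,"fingers":0},{"ax":0,"ay":0,"az":0,"dx":0,"dy":47,"dz":20,"fingers":0},{"ax":0,"ay":0,"az":0,"dx":0,"dy":60,"dz":29,"fingers":0},{"ax":0,"ay":0,"az":0,"dx":0,"dy":60,"dz":29,"fingers":0}]'
python3 - <<'E'
from go import *
a=flap(1.4,0,.158,.034)
for q in np.arange(1.4,2.15,.05): print(round(q,2),((flap(q,0,.158,.034)-a)*1000).round(1))
S={c:cam(c) for c in("scene","top")}
crop(S["scene"],(350,230),100,75,"j2.png",4);
E
```

```text
clock: 17.85
tool_pos: [0.5637, 0.0222, 0.2224]
orientation: [179.8, 0.0, -93.1]
force: [-1.7, 2.7, -3.6]
opening: 0.0091
1.4 [0. 0. 0.]
1.45 [-6.2  0.  -5.1]
1.5 [-12.2   0.  -10.6]
1.55 [-17.9   0.  -16.3]
1.6 [-23.3   0.  -22.3]
1.65 [-28.4   0.  -28.6]
1.7 [-33.2   0.  -35.1]
1.75 [-37.6   0.  -41.9]
1.8 [-41.7   0.  -48.8]
1.85 [-45.4   0.  -56. ]
1.9 [-48.8   0.  -63.3]
1.95 [-51.8   0.  -70.8]
2.0 [-54.5   0.  -78.5]
2.05 [-56.7   0.  -86.2]
2.1 [-58.6   0.  -94.1]
```

View pics/j2.png

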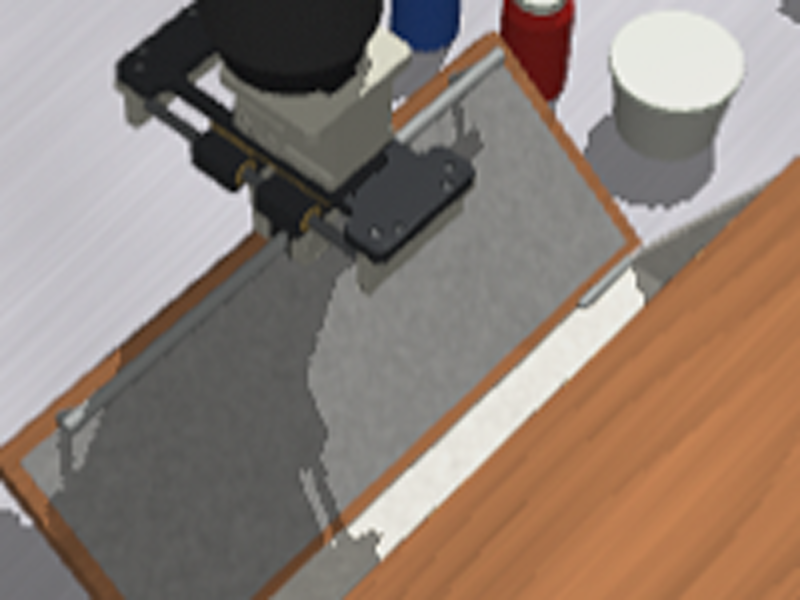

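```bash
python3 -m inch '[{"ax":0,"ay":0,"az":0,"dx":0,"dy":6,"dz":5,"fingers":0},{"ax":0,"ay":0,"az":0,"dx":0,"dy":12,"dz":10.5,"fingers":0},{"ax":0,"ay":0,"az":0,"dx":0,"dy":18,"dz":16,"fingers":0},{"ax":0,"ay":0,"az":0,"dx":0,"dy":23,"dz":22,"fingers":0},{"ax":0,"ay":0,"az":0,"dx":0,"dy":28.5,"dz":28.5,"fingers":0},{"ax":0,"ay":0,"az":0,"dx":0,"dy":33,"dz":35,"fingers":0},{"ax":0,"ay":0,"az":0,"dx":0,"dy":37.5,"dz":42,"fingers":0},{"ax":0,"ay":0,"az":0,"dx":0,"dy":41.5,"dz":49,"fingers":0}]'
python3 -m inch '[{"ax":0,"ay":0,"az":0,"dx":0,"dy":4,"dz":7,"fingers":0},{"ax":0,"ay":0,"az":0,"dx":0,"dy":7,"dz":14.5,"fingers":0},{"ax":0,"ay":0,"az":0,"dx":0,"dy":10,"dz":22,"fingers":0},{"ax":0,"ay":0,"az":0,"dx":0,"dy":13,"dz":29.5,"fingers":0},{"ax":0,"ay":0,"az":0,"dx":0,"dy":15,"dz":37,"fingers":0},{"ax":0,"ay":0,"az":0,"dx":0,"dy":16,"dz":41,"fingers":0},{"ax":0,"ay":0,"az":0,"dx":0,"dy":16.5,"dz":44,"fingers":0},{"ax":0,"ay":0,"az":0,"dx":0,"dy":16.5,"dz":44,"fingers":0}]'
```

```text
clock: 18.95
tool_pos: [0.5244, 0.0244, 0.1741]
orientation: [-180.0, 0.0, -93.1]
force: [1.7, 5.1, 2.1]
opening: 0.0089
clock: 19.95
tool_pos: [0.5079, 0.0253, 0.1304]
orientation: [-180.0, 0.0, -93.1]
force: [3.1, 3.4, 2.4]
opening: 0.0092
```

```bash
python3 -m inch '[{"ax":0,"ay":0,"az":0,"dx":0,"dy":0,"dz":2,"fingers":0},{"ax":0,"ay":0,"az":0,"dx":0,"dy":0,"dz":3,"fingers":0},{"ax":0,"ay":0,"az":0,"dx":0,"dy":0,"dz":3,"fingers":0}]'
```

```text
clock: 20.32
tool_pos: [0.508, 0.0252, 0.1299]
orientation: [-179.9, 0.0, -93.1]
force: [-7.9, 6.0, 25.7]
opening: 0.0088
```

```bash
python3 -m inch '[{"ax":0,"ay":0,"az":0,"dx":0,"dy":0,"dz":-2,"fingers":0},{"ax":0,"ay":0,"az":0,"dx":0,"dy":0,"dz":-2,"fingers":24},{"ax":0,"ay":0,"az":0,"dx":0,"dy":0,"dz":-2,"fingers":24},{"ax":0,"ay":0,"az":0,"dx":0,"dy":0,"dz":-15,"fingers":24},{"ax":0,"ay":0,"az":0,"dx":0,"dy":0,"dz":-50,"fingers":24},{"ax":0,"ay":0,"az":0,"dx":0,"dy":0,"dz":-100,"fingers":40},{"ax":0,"ay":0,"az":-10,"dx":-50,"dy":0,"dz":-110,"fingers":70},{"ax":0,"ay":0,"az":-20,"dx":-110,"dy":0,"dz":-110,"fingers":70}]'
python3 - <<'E'
from go import *
S={c:cam(c) for c in("scene","top")}
crop(S["scene"],(350,230),100,75,"k2.png",4);crop(S["top"],(318,210),130,90,"k1.png",3)
go([.489,.367,.24],[180,0,-3.07])
for c in S: print(c,[(np.round(d["position"],1).tolist(),round(d["score"],2)) for d in landmark_of("red_bottle_centre",c)])
E
```

```text
clock: 21.32
tool_pos: [0.5144, 0.1353, 0.24]
orientation: [-179.8, 0.0, -72.9]
force: [1.1, -0.6, -0.2]
opening: 0.0485
t 21.43 tcp [0.5143 0.1387 0.2383] d [-225.5  -43.9   -1.5] a [-7.00e-02 -2.00e-02 -6.96e+01] F [-1.5 -0.9 -0.3] open 56.6
scene [([382.4, 156.5], 0.89)]
top [([168.1, 277.1], 0.63)]
```

View pics/k2.png

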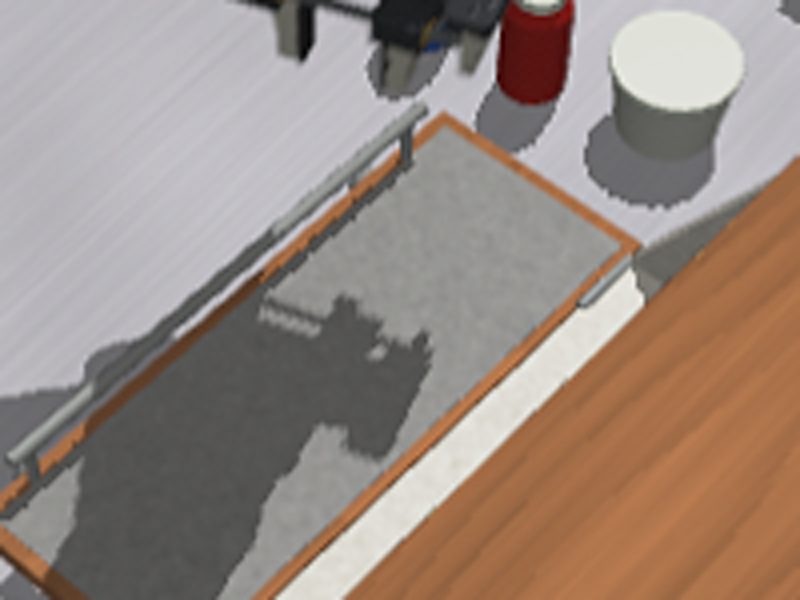

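View pics/k1.png

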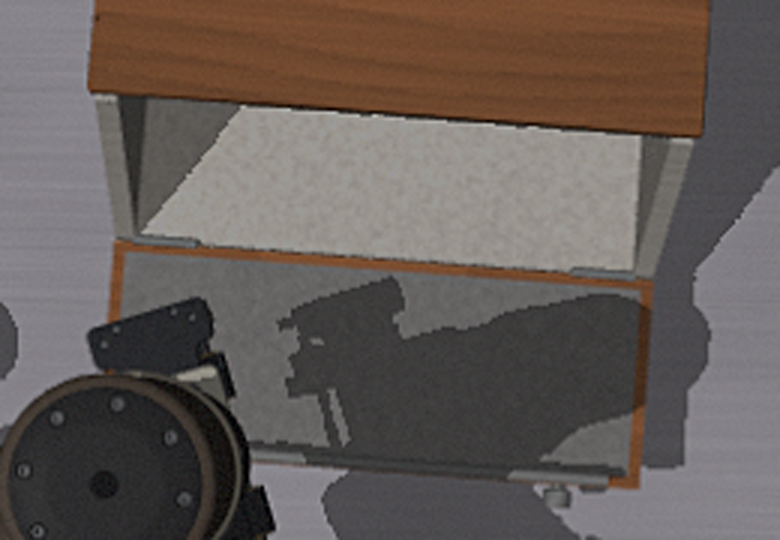

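Run:
```python
from go import *
S={c:cam(c) for c in("scene","top")}
print(atz(S["top"],(163.8,276.3),.121),atz(S["scene"],(385.3,145.1),.121))
print(atz(S["top"],(168.1,277.1),.0605),atz(S["scene"],(382.4,156.5),.0605))
# silhouette fit using masks
L={c:trace("red_bottle_centre",c) for c in S}
def sil(s,xy):
    P=[]
    for r,z in((.025,.003),(.025,.08),(.0195,.08),(.0195,.095),(.004,.121)):
        for t in np.linspace(0,2*np.pi,24,endpoint=False): P.append([xy[0]+r*np.cos(t),xy[1]+r*np.sin(t),z])
    m=np.zeros((480,640),np.uint8);cv2.fillConvexPoly(m,cv2.convexHull(proj(s,P).round().astype(np.int32)),1);return m>0
for c in S:
    m=L[c][0]["mask"]; print(c,L[c][0]["bbox"],m.sum(),L[c][0]["score"])
best=max(((sum((lambda a,b:(a&b).sum()/(a|b).sum())(sil(S[c],(x,y)),L[c][0]["mask"]) for c in S)),x,y) for x in np.arange(.475,.505,.0015) for y in np.arange(.355,.380,.0015))
print(best)
```

```text
[0.49516497 0.36406975 0.121     ] [0.4920564  0.37269834 0.121     ]
[0.49093043 0.36933566 0.0605    ] [0.48043197 0.38247078 0.0605    ]
scene [383.4, 162.8, 18.9, 37.1] 559 0.58
top [169.1, 277.4, 27.9, 17.1] 397 0.73
(np.float64(1.6640492918059886), np.float64(0.4945), np.float64(0.37))
```

```bash
python3 -m inch '[{"ax":0,"ay":0,"az":-10,"dx":-50,"dy":-9,"dz":0,"fingers":74},{"ax":0,"ay":0,"az":-20,"dx":-100,"dy":-18,"dz":0,"fingers":74},{"ax":0,"ay":0,"az":-30,"dx":-150,"dy":-28,"dz":0,"fingers":74},{"ax":0,"ay":0,"az":-40,"dx":-200,"dy":-38,"dz":0,"fingers":74},{"ax":0,"ay":0,"az":-50,"dx":-224,"dy":-42,"dz":0,"fingers":74},{"ax":0,"ay":0,"az":-60,"dx":-224,"dy":-42,"dz":0,"fingers":74},{"ax":0,"ay":0,"az":-70,"dx":-224,"dy":-42,"dz":0,"fingers":74},{"ax":0,"ay":0,"az":-70,"dx":-224,"dy":-42,"dz":0,"fingers":74}]'
python3 - <<'E'
from go import *
go([.494,.369,.060],[180,0,-3.07])
s=cam("scene");crop(s,(380,150),100,75,"l1.png",4)
E
```

```text
clock: 22.72
tool_pos: [0.4894, 0.3605, 0.2376]
orientation: [180.0, 0.0, -3.3]
force: [-0.7, 0.8, -0.2]
opening: 0.074
t 22.73 tcp [0.4894 0.3605 0.2376] d [  4.2  -8.8 177.6] a [ 0.02  0.01 -0.19] F [-0.7  0.8 -0.2] open 74.0
```

View pics/l1.png

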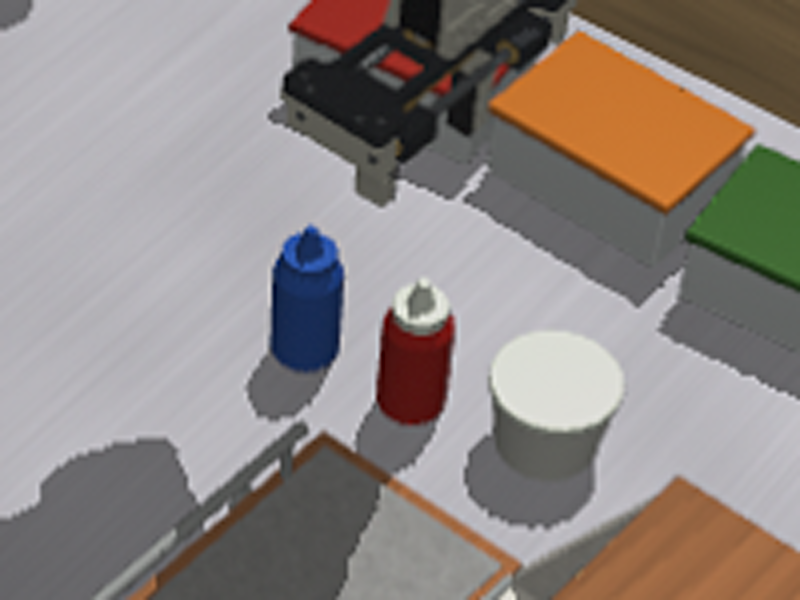

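```bash
python3 -m inch '[{"ax":0,"ay":0,"az":0,"dx":4,"dy":-8.5,"dz":20,"fingers":74},{"ax":0,"ay":0,"az":0,"dx":4,"dy":-8.5,"dz":60,"fingers":74},{"ax":0,"ay":0,"az":0,"dx":4,"dy":-8.5,"dz":100,"fingers":74},{"ax":0,"ay":0,"az":0,"dx":4,"dy":-8.5,"dz":135,"fingers":74},{"ax":0,"ay":0,"az":0,"dx":4,"dy":-8.5,"dz":155,"fingers":74},{"ax":0,"ay":0,"az":0,"dx":4,"dy":-8.5,"dz":168,"fingers":74},{"ax":0,"ay":0,"az":0,"dx":4,"dy":-8.5,"dz":174,"fingers":74},{"ax":0,"ay":0,"az":0,"dx":4,"dy":-8.5,"dz":176,"fingers":74}]'
python3 - <<'E'
from go import *
go([.494,.369,.060],[180,0,-3.07])
S={c:cam(c) for c in("scene","top")}
crop(S["scene"],(380,150),80,60,"m1.png",4);crop(S["top"],(165,280),60,60,"m2.png",4)
a=cv2.imread("pics/m1.png")[:,:];b=cv2.imread("pics/m2.png");a=cv2.resize(a,(420,315));b=cv2.resize(b,(315,315));cv2.imwrite("pics/m3.png",np.hstack([a,b]))
E
```

```text
clock: 23.78
tool_pos: [0.4937, 0.3698, 0.0616]
orientation: [-180.0, -0.0, -3.1]
force: [-1.2, -0.2, 0.3]
opening: 0.0738
t 23.77 tcp [0.4937 0.3698 0.0616] d [0.4 0.8 1.6] a [-0.01 -0.01 -0.07] F [-1.2 -0.2  0.3] open 73.8
```

View pics/m3.png

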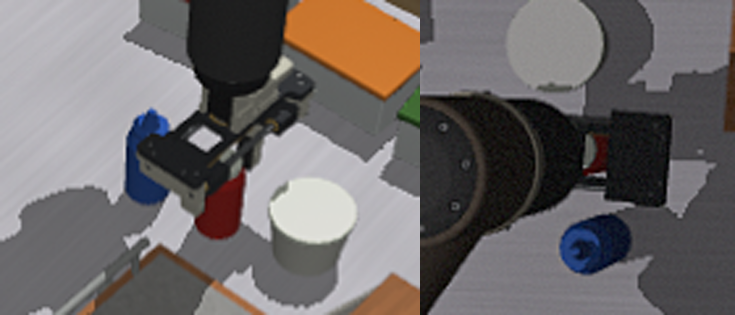

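```bash
python3 -m inch '[{"ax":0,"ay":0,"az":0,"dx":0,"dy":0,"dz":0,"fingers":0},{"ax":0,"ay":0,"az":0,"dx":0,"dy":0,"dz":0,"fingers":0},{"ax":0,"ay":0,"az":0,"dx":0,"dy":0,"dz":0,"fingers":0},{"ax":0,"ay":0,"az":0,"dx":0,"dy":0,"dz":0,"fingers":0},{"ax":0,"ay":0,"az":0,"dx":0,"dy":0,"dz":-10,"fingers":0},{"ax":0,"ay":0,"az":0,"dx":0,"dy":0,"dz":-30,"fingers":0},{"ax":0,"ay":0,"az":0,"dx":0,"dy":0,"dz":-60,"fingers":0},{"ax":0,"ay":0,"az":0,"dx":0,"dy":0,"dz":-80,"fingers":0}]'
python3 -m inch '[{"ax":0,"ay":0,"az":0,"dx":0,"dy":0,"dz":-30,"fingers":0},{"ax":0,"ay":0,"az":0,"dx":0,"dy":0,"dz":-60,"fingers":0},{"ax":0,"ay":0,"az":0,"dx":0,"dy":0,"dz":-80,"fingers":0},{"ax":0,"ay":0,"az":0,"dx":0,"dy":0,"dz":-80,"fingers":0}]'
python3 - <<'E'
from go import *
p=cw([-.078,.08,0]);go([p[0],p[1],.1666],[180,0,-3.07]);print(p)
s=cam("scene");crop(s,(380,130),100,75,"n1.png",4)
E
```

```text
clock: 24.88
tool_pos: [0.4934, 0.3695, 0.1431]
orientation: [-180.0, -0.0, -3.1]
force: [0.8, -0.3, -2.6]
opening: 0.0491
clock: 25.38
tool_pos: [0.4938, 0.37, 0.2233]
orientation: [-179.9, -0.1, -3.1]
force: [0.3, 0.2, -3.5]
opening: 0.0491
t 25.38 tcp [0.4938 0.37   0.2233] d [111.3 263.4  56.3] a [-0.13 -0.09 -0.04] F [ 0.3  0.2 -3.5] open 49.1
[0.59069797 0.10106391 0.105     ]
```

View pics/n1.png

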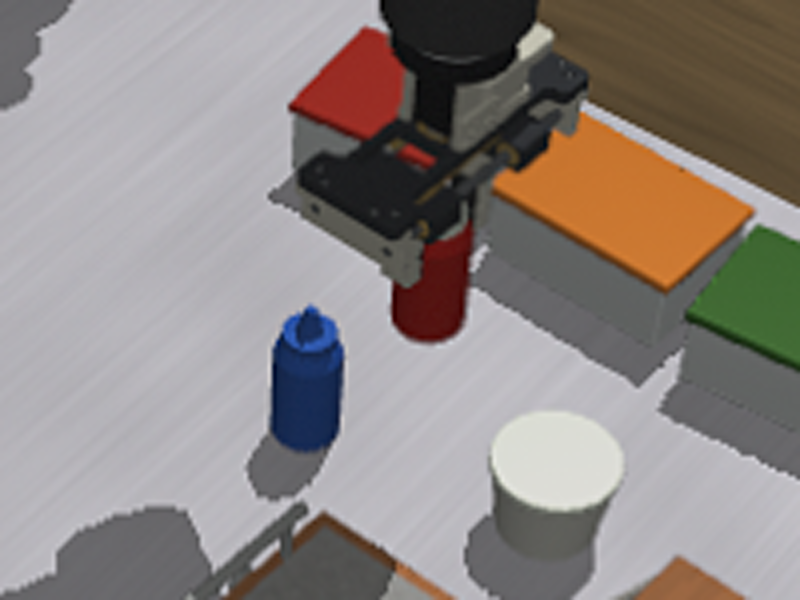

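```bash
python3 -m inch '[{"ax":0,"ay":0,"az":0,"dx":10,"dy":24,"dz":0,"fingers":0},{"ax":0,"ay":0,"az":0,"dx":28,"dy":66,"dz":0,"fingers":0},{"ax":0,"ay":0,"az":0,"dx":48,"dy":113,"dz":0,"fingers":0},{"ax":0,"ay":0,"az":0,"dx":68,"dy":160,"dz":0,"fingers":0},{"ax":0,"ay":0,"az":0,"dx":88,"dy":207,"dz":0,"fingers":0},{"ax":0,"ay":0,"az":0,"dx":103,"dy":243,"dz":0,"fingers":0},{"ax":0,"ay":0,"az":0,"dx":111,"dy":263,"dz":0,"fingers":0},{"ax":0,"ay":0,"az":0,"dx":111,"dy":263,"dz":5,"fingers":0}]'
python3 -m inch '[{"ax":0,"ay":0,"az":0,"dx":0,"dy":0,"dz":12,"fingers":0},{"ax":0,"ay":0,"az":0,"dx":0,"dy":0,"dz":24,"fingers":0},{"ax":0,"ay":0,"az":0,"dx":0,"dy":0,"dz":36,"fingers":0},{"ax":0,"ay":0,"az":0,"dx":0,"dy":0,"dz":44,"fingers":0},{"ax":0,"ay":0,"az":0,"dx":0,"dy":0,"dz":47,"fingers":0},{"ax":0,"ay":0,"az":0,"dx":0,"dy":0,"dz":47,"fingers":0}]'
python3 - <<'E'
from go import *
go([.5907,.1011,.1666],[180,0,-3.07])
s=cam("scene");crop(s,(380,190),100,75,"o1.png",4)
E
```

```text
clock: 26.42
tool_pos: [0.59, 0.0993, 0.2158]
orientation: [180.0, 0.0, -3.2]
force: [0.1, 0.7, -1.6]
opening: 0.0491
clock: 27.18
tool_pos: [0.5901, 0.1011, 0.1695]
orientation: [180.0, 0.0, -3.1]
force: [-0.3, -1.1, -1.7]
opening: 0.0492
t 27.18 tcp [0.5901 0.1011 0.1695] d [ 0.6 -0.   2.9] a [ 0.01  0.   -0.03] F [-0.3 -1.1 -1.7] open 49.2
```

View pics/o1.png

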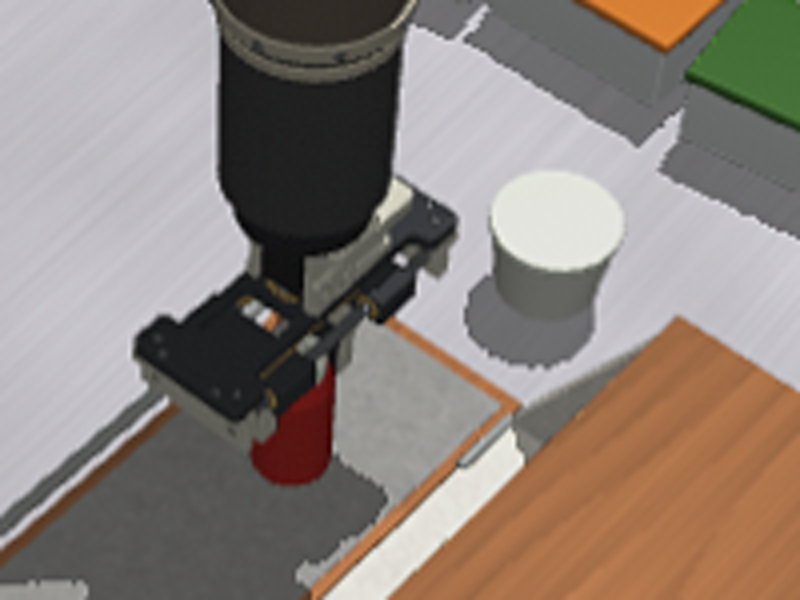

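Lower 1 mm per row until the force shows contact.

```bash
python3 -m inch '[{"ax":0,"ay":0,"az":0,"dx":0,"dy":0,"dz":1,"fingers":0},{"ax":0,"ay":0,"az":0,"dx":0,"dy":0,"dz":2,"fingers":0},{"ax":0,"ay":0,"az":0,"dx":0,"dy":0,"dz":2,"fingers":0}]';python3 -m inch '[{"ax":0,"ay":0,"az":0,"dx":0,"dy":0,"dz":1,"fingers":0},{"ax":0,"ay":0,"az":0,"dx":0,"dy":0,"dz":1,"fingers":0}]'
```

```text
clock: 27.6
tool_pos: [0.59, 0.101, 0.1676]
orientation: [-180.0, -0.0, -3.1]
force: [-0.3, 0.3, -2.5]
opening: 0.0493
clock: 27.85
tool_pos: [0.5903, 0.1011, 0.167]
orientation: [-180.0, -0.0, -3.1]
force: [-0.4, -0.3, 1.3]
opening: 0.0491
```

```bash
python3 -m inch '[{"ax":0,"ay":0,"az":0,"dx":0,"dy":0,"dz":0,"fingers":52},{"ax":0,"ay":0,"az":0,"dx":0,"dy":0,"dz":0,"fingers":60},{"ax":0,"ay":0,"az":0,"dx":0,"dy":0,"dz":0,"fingers":74},{"ax":0,"ay":0,"az":0,"dx":0,"dy":0,"dz":-15,"fingers":74},{"ax":0,"ay":0,"az":0,"dx":0,"dy":0,"dz":-50,"fingers":74},{"ax":0,"ay":0,"az":0,"dx":0,"dy":0,"dz":-110,"fingers":74},{"ax":0,"ay":0,"az":0,"dx":-50,"dy":0,"dz":-150,"fingers":74},{"ax":0,"ay":0,"az":0,"dx":-110,"dy":0,"dz":-160,"fingers":74}]'
python3 -m inch '[{"ax":0,"ay":0,"az":0,"dx":-40,"dy":-50,"dz":0,"fingers":74},{"ax":0,"ay":0,"az":0,"dx":-40,"dy":-110,"dz":0,"fingers":74},{"ax":0,"ay":0,"az":0,"dx":-40,"dy":-150,"dz":0,"fingers":74},{"ax":0,"ay":0,"az":0,"dx":-40,"dy":-150,"dz":0,"fingers":74},{"ax":0,"ay":0,"az":0,"dx":-40,"dy":-150,"dz":0,"fingers":74}]'
python3 - <<'E'
from go import *
S={c:cam(c) for c in("scene","top")}
cv2.imwrite("pics/q1.png",S["scene"]["image"][:,:,::-1]);crop(S["top"],(318,210),130,90,"q2.png",3)
print(get_obs()["force"])
for c in S: print(c,[(np.round(d["position"],1).tolist(),round(d["score"],2)) for d in landmark_of("red_bottle_centre",c)], proj(S[c],[.5903,.1011,.1655]), proj(S[c],[cw([-.17,.15,-.032]),cw([-.158,.18,.034]),cw([-.158,-.18,.034]),cw([-.177,-.15,-.032])]).round(1).tolist())
E
```

```text
clock: 28.85
tool_pos: [0.4807, 0.1073, 0.33]
orientation: [-179.9, -0.2, -3.2]
force: [-1.1, 1.5, 1.4]
opening: 0.074
clock: 29.48
tool_pos: [0.4483, 0.2588, 0.3272]
orientation: [-180.0, -0.0, -3.1]
force: [-0.7, -1.1, 0.4]
opening: 0.074
[ 0.48460842 -0.45641396  0.08142724]
scene [([354.4, 215.4], 0.59), ([360.4, 145.6], 0.56)] [[353.06482684 215.16983482]] [[342.8, 202.5], [354.7, 181.7], [251.5, 270.9], [257.8, 273.5]]
top [([278.8, 236.9], 0.79)] [[277.2410892 236.331403 ]] [[247.4, 274.1], [231.2, 268.8], [390.4, 280.1], [373.4, 286.0]]
```

View pics/q1.png

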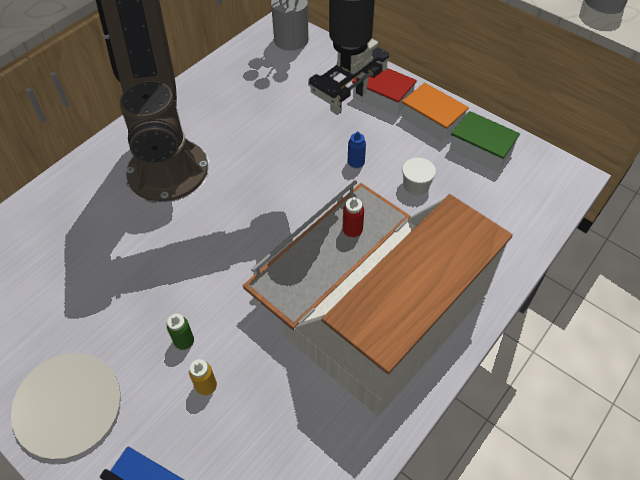

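View pics/q2.png

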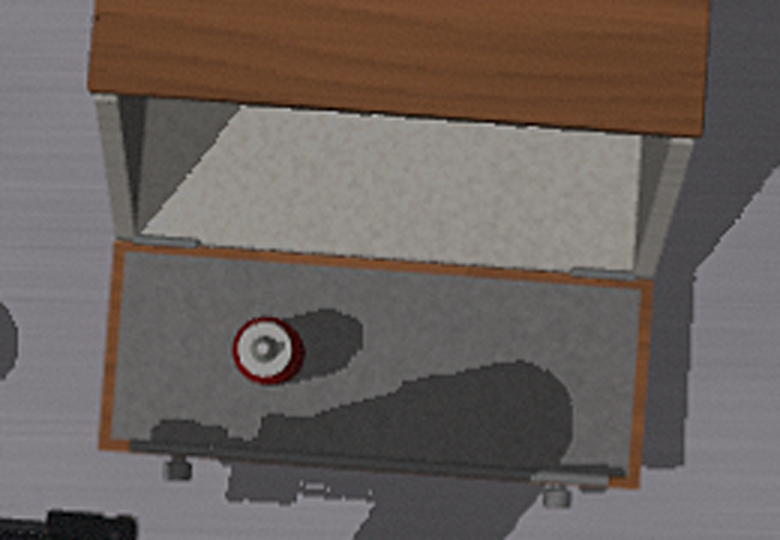

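```bash
python3 -c "
from plant import *
print(close_job())"
```

```text
the job is handed in; nothing more can be done
None
```

The plating shelf is set up and the red bottle stands on it; I handed the job in at about 29.6 s. The hand-in gave no verdict.

- **Supports:** I pulled both slides out until they hit their stops. The wrist force rose to 29 N on the left and about 12 N on the right.
- **Flap:** I started it by its knob, to about 1.0 rad. I then gripped the rail and lowered it at about 0.4 rad/s over the last part. It took 26 N when pressed, so it rests on the supports.
- **Bottle:** I took the red bottle with the white cap from between the blue look-alike and the pot. I set it down gently on the shelf, about 75 mm in front of the hinge and 80 mm left of the middle.

**Last checks:**
- In the final pictures the left end of the rail and the right support knob lie within about 1 px of where a level flap and a fully drawn slide put them. The left knob was checked against a point 7 mm short of full out and showed about 2 px further out.
- The bottle stands upright within about 2 px of the spot I aimed for.
- The other bottles and the pot look unmoved by eye; I did not measure them again.
- The arm was clear, with about 0.7 N on the wrist.

**What disagreed or failed:** At the start, the network's first pick for some points was wrong, such as the blue bottle or another knob. I used points read from the pictures with the known sizes instead. My first two move commands were refused because every row needs all seven values; nothing moved.

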